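Unstack the caps and close the storage pots

ROBOT

A 6-joint arm with a two-finger parallel gripper is mounted at the origin on a cart in front of the work surface, level with it; the furniture and walls round the work are solid. World frame = base frame: x ahead of the robot, y to its left, z up, the work surface at z = 0. Lengths are in m, angles in rad, forces in N, time in s.
With the tool pointing down it reaches from about 0.225 to 0.875 m from the base axis. Payload 3.4 kg.
Tool frame: the origin (TCP) lies midway between the tips of the shut fingers; the grasp point (between the pads) lies 19 mm behind it; x points along the fingers, z is the direction in which the jaws open and shut, and the axes are right-handed (so a half turn about x gives the same grasp; the last joint's range is limited). The gripper opens to 85 mm and grips with 20 to 120 N. Pads are 22 mm wide; open, the fingers measure 114 mm over their backs; the gripper's body (76 mm by 85 mm) begins 54 mm behind the grasp point. The pads swing forward as they close: fully open they stand 13 mm farther back than shut.
Start: joints at [-1.304, 0.276, 1.505, -0, 1.361, -0.121], TCP at [0.217, -0.532, 0.231] pointing down, gripper open.
Joint ranges: [-2.89, 2.89], [-0.75, 2.08], [0.22, 2.7], [-1.18, 4.32], [0.11, 2.71], [-2.7, 2.7]. Speed limits (rad/s): [2.57, 2.57, 3.14, 3.14, 3.14, 3.14].

INTERFACE

Orientations are given as a unit quaternion [w, x, y, z].
In Python, from rig import manip, eyes gives the robot as it stands. The module is installed in compiled form; this text tells all that it offers.
- The arm moves only by the shell command python3 -m crank 'ROWS' [FORCE]. ROWS is JSON, a list of rows, each a list of 7 numbers: the shift along the tool's x, y, z in cm, then the turn, a rotation vector about the tool's x, y, z in degrees, then the finger opening in cm, from 0 to 8.54. A call has 1 to 5 rows; each row is the pose to reach, as a shift and turn from the pose commanded when the call began, along the tool's axes at that moment; what a row does not reach only later rows make up. A row lasts 1/8 s, in which the tool goes at most 62.5 mm and 10.7 degrees, less where a joint would pass 70% of its speed; a pose out of reach is approached as far as the arm can. A call with a gripper value outside its range is refused whole. The fingers move at their own pace and stop on an object; FORCE is the grip in N (left out, the last holds). Time passes only in rows, so rows that repeat a pose let the fingers close. It gives the time, the measured TCP pose, the force and the opening at its end, in the units of the state.
- manip.get_state(): the state, without advancing time (a new reading comes with each control period).
- eyes.get_image(name): name is "scene" or "side" or "wrist"; returns a dict with "color" (384x512x3 uint8, blue, green, red), "z_map" (384x512 float32, m along the optical axis (not along the pixel's ray), 0 where there is no reading), "vertical_fov" (degrees; the focal length in pixels is half the picture's height over the tangent of half this angle, whatever the lens; pixels are square), "cx", "cy" (the principal point, pixels), "eye" and "attitude" of the camera in the world. Camera axes: x right, y up, looking along -z (the intrinsics and any distortion apply to the point x, -y, -z); pixel columns grow to the right and rows downward; lengths in m; the calibration is good to about 2 mm. A picture is of the moment at which its call begins.
- manip.sign_off(): hands the job in, once; it reports no verdict.
The state is a dict: "clock": time; "qpos": joint angles; "qd": joint speeds; "effort": joint torques, N m; "position": TCP position; "ee_rot": TCP orientation; "contact_force": force on the tool from outside, world axes, zero at the start; "moment": the same for the moment, N m; "width": finger opening in m.
Only numpy, scipy, OpenCV 4.12 (cv2) and the standard library are available. Lean on these libraries where they do the work, as an engineer would, in place of code of your own. Each camera call takes 0.05 s, during which the arm holds its last target.

TASK

The four wooden caps of the storage pots have been left in a pile. Take the pile apart and put each cap on the pot of its own size, right way up and fully down on its neck. Leave the pots and the kitchen timer standing where they are.

Things in the scene. Friction and masses are not known exactly. Their poses are not given: they have to be found in the camera images.
- large_lid: The largest of four plain turned wooden caps, a round disc 68 mm in diameter and 22 mm high with a flat top, straight sides and a hollow underside (cavity 62 mm wide, 12 mm deep, wall 3 mm). Origin: centre of its underside; z up through its top. It lies on the worktop at the bottom of the pile.
- medium_lid: The second largest of four plain turned wooden caps, a round disc 57 mm in diameter and 22 mm high with a flat top, straight sides and a hollow underside (cavity 51 mm wide, 12 mm deep, wall 3 mm). Origin: centre of its underside; z up through its top. In the pile it lies on the largest cap.
- small_lid: The third largest of four plain turned wooden caps, a round disc 46 mm in diameter and 22 mm high with a flat top, straight sides and a hollow underside (cavity 40 mm wide, 12 mm deep, wall 3 mm). Origin: centre of its underside; z up through its top. In the pile it lies on the second largest cap.
- tiny_lid: The smallest of four plain turned wooden caps, a round disc 35 mm in diameter and 22 mm high with a flat top, straight sides and a hollow underside (cavity 29 mm wide, 12 mm deep, wall 3 mm). Origin: centre of its underside; z up through its top. It lies on top of the pile.
- large_pot: The largest of four open white ceramic pots, loose, round; body 68 mm wide like its cap, 55 mm high to the shoulder; then a 13 mm neck tapering from 60 mm to 48 mm at the rim, 68 mm up. The 68 mm cap fits over the neck, whose taper guides it home from up to 5 mm off centre; seated, the cap's underside is 56 mm above the pot's. Origin: centre of its underside, z up.
- medium_pot: The second largest of four open white ceramic pots, loose, round; body 57 mm wide like its cap, 50 mm high to the shoulder; then a 13 mm neck tapering from 49 mm to 37 mm at the rim, 63 mm up. The 57 mm cap fits over the neck, whose taper guides it home from up to 5 mm off centre; seated, the cap's underside is 51 mm above the pot's. Origin: centre of its underside, z up.
- small_pot: The third largest of four open white ceramic pots, loose, round; body 46 mm wide like its cap, 45 mm high to the shoulder; then a 13 mm neck tapering from 38 mm to 26 mm at the rim, 58 mm up. The 46 mm cap fits over the neck, whose taper guides it home from up to 5 mm off centre; seated, the cap's underside is 46 mm above the pot's. Origin: centre of its underside, z up.
- tiny_pot: The smallest of four open white ceramic pots, loose, round; body 35 mm wide like its cap, 40 mm high to the shoulder; then a 13 mm neck tapering from 27 mm to 18 mm at the rim, 53 mm up. The 35 mm cap fits over the neck, whose taper guides it home from up to 5 mm off centre; seated, the cap's underside is 41 mm above the pot's. Origin: centre of its underside, z up.
- kitchen_timer: A round kitchen timer, red above and white below, 62 mm wide and 50 mm high, standing loose among the pots. Not part of the job. Origin: centre of its underside, z up.
Mind the look-alikes: they are no part of the job. Leave any orange or yellow look-alike of the medium_lid alone.

How it is judged:
At the end, for the whole second after the job is handed in: Every cap sits right way up on the pot of its own size: centred within 8 mm, its underside within 3 mm of the seated height, caps and pots level and upright within 0.1 rad; the caps are released and at rest (horizontal distance between large_lid and large_pot below 0.008 m and z of large_lid in the frame of large_pot between 0.053 and 0.059 m and angle between each of large_pot, large_lid, medium_pot, medium_lid, small_pot, small_lid, tiny_pot, tiny_lid's own z axis and vertical below 0.1 rad and linear speed of each of large_lid, medium_lid, small_lid, tiny_lid below 0.02 m/s and horizontal distance between medium_lid and medium_pot below 0.008 m and z of medium_lid in the frame of medium_pot between 0.048 and 0.054 m and horizontal distance between small_lid and small_pot below 0.008 m and z of small_lid in the frame of small_pot between 0.043 and 0.049 m and horizontal distance between tiny_lid and tiny_pot below 0.008 m and z of tiny_lid in the frame of tiny_pot between 0.038 and 0.044 m); the robot touches nothing.
It fails at once if a pot is shifted more than 35 mm or knocked over (distance of any of large_pot, medium_pot, small_pot, tiny_pot from where it was at the start of the episode above 0.035 m or angle between any of large_pot, medium_pot, small_pot, tiny_pot's own z axis and vertical above 0.5 rad).
It fails at once if the kitchen timer is shifted more than 35 mm or knocked over (distance of kitchen_timer from where it was at the start of the episode above 0.035 m or angle between kitchen_timer's own z axis and vertical above 0.5 rad).
It also fails if it takes over 115 s, if anything falls off the work surface, if the arm or the gripper's body presses on something with over 40 N, if the wrist force passes 120 N, or if a joint passes its speed limit or range.

## Working session

There is one attempt and no reset: what is moved stays moved. The work goes in short steps, Python scripts to look and compute and a shell command to move; the robot and the scene stay as the last step left them, time stands still between calls to the robot, and variables do not carry over. Pictures are saved under pics/ and viewed, and the job is handed in when it is done.

```bash
mkdir -p pics; cat > h.py <<'E'
import numpy as np,cv2
from rig import manip,eyes
from scipy.spatial.transform import Rotation as R
def q2m(q): return R.from_quat([q[1],q[2],q[3],q[0]]).as_matrix()
def cloud(im):
    z=im["z_map"];h,w=z.shape
    f=h/2/np.tan(np.radians(im["vertical_fov"])/2)
    v,u=np.mgrid[0:h,0:w]
    p=np.stack([(u-im["cx"])/f*z,-(v-im["cy"])/f*z,-z],-1)
    P=p@q2m(im["attitude"]).T+np.array(im["eye"])
    P[z==0]=np.nan
    return P
E
python3 - <<'E'
from h import *
s=manip.get_state();print(s)
for n in["scene","side","wrist"]:
    im=eyes.get_image(n);cv2.imwrite(f"pics/{n}0.png",im["color"]);print(n,{k:v for k,v in im.items() if k not in("color","z_map")})
    np.savez(f"{n}0.npz",P=cloud(im),c=im["color"])
E
```

```text
{'clock': 0.0, 'qpos': array([-1.30401432e+00,  2.76615356e-01,  1.50618910e+00,  4.93180241e-05,
        1.36067784e+00, -1.21001475e-01]), 'qd': array([ 8.39103478e-04,  9.80278540e-05,  2.78698371e-03, -8.38767054e-05,
        7.09457912e-04,  8.25185006e-04]), 'effort': array([ 4.97236815e-04, -4.16769934e+01, -2.45805269e+01,  8.09177732e-05,
        1.12680299e-02,  7.82846257e-06]), 'position': array([ 0.21729486, -0.53177189,  0.23040579]), 'ee_rot': array([ 0.58647377,  0.39474384,  0.5874626 , -0.39384453]), 'contact_force': array([ 0.18679231, -0.27759888, -0.7012776 ]), 'moment': array([ 0.04229192, -0.02967758, -0.01727925]), 'width': 0.08541129248240929}
scene {'vertical_fov': 56.62107823491255, 'cx': 259.0341226539871, 'cy': 195.06343711715132, 'eye': array([ 0.01867243, -0.84737064,  0.79439431]), 'attitude': array([ 0.87188202,  0.42360643, -0.10331732, -0.22294587])}
side {'vertical_fov': 51.69137156319123, 'cx': 256.2682043639587, 'cy': 191.3730711221137, 'eye': array([ 0.16855343, -0.89503624,  0.7916162 ]), 'attitude': array([ 0.89108017,  0.42466636, -0.06150331, -0.14782408])}
wrist {'vertical_fov': 67.32449045535995, 'cx': 256.79193150328285, 'cy': 191.80280948362181, 'eye': array([ 0.2813016 , -0.50697258,  0.37329494]), 'attitude': array([ 0.82267729, -0.11125605,  0.0759875 , -0.55231338])}
```

View pics/scene0.png

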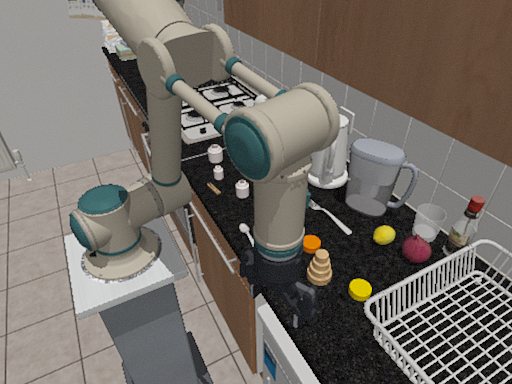

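View pics/side0.png

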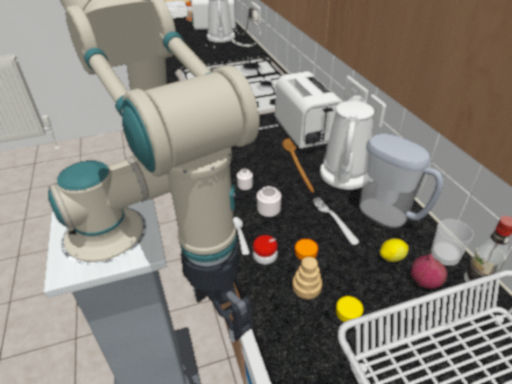

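View pics/wrist0.png

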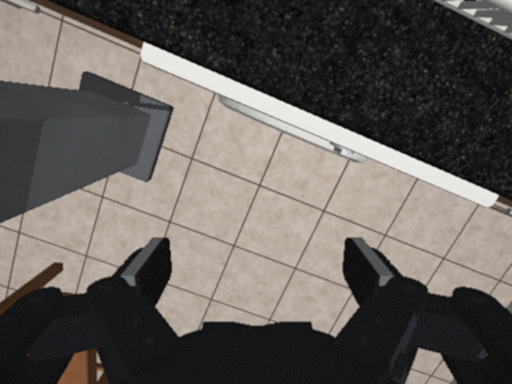

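The scene view shows the pile at about (319,265), with three white pots near (215,154), (218,172) and (242,188). The side view shows the timer at (265,248), pots at (268,200) and (245,180), and the orange and yellow decoys. Next I'll turn these into positions.

```bash
python3 - <<'E'
from h import *
for n in["scene","side"]:
    d=np.load(n+"0.npz");P=d["P"]
    m=(P[...,2]>0.012)&(P[...,2]<0.12)&(P[...,0]>0.25)&(P[...,0]<0.85)&(np.abs(P[...,1])<0.6)
    k,l,st,c=cv2.connectedComponentsWithStats(m.astype(np.uint8))
    for i in range(1,k):
        if st[i,4]<25: continue
        q=P[l==i];col=d["c"][l==i].mean(0)
        print(n,st[i],"med",np.round(np.median(q,0),3),"min",np.round(np.percentile(q,2,axis=0),3),"max",np.round(np.percentile(q,98,axis=0),3),col.astype(int))
    t=(np.abs(P[...,2])<.01); print(np.nanmedian(P[t][:,2]))
E
```

```text
scene [200 127   7   7  34] med [0.481 0.558 0.023] min [0.47  0.545 0.013] max [0.496 0.569 0.033] [47 48 49]
scene [208 145  15  17 203] med [0.443 0.313 0.045] min [0.42  0.301 0.014] max [0.471 0.351 0.063] [165 166 174]
scene [ 309  149  103   67 2346] med [ 0.742 -0.17   0.066] min [ 0.706 -0.298  0.014] max [0.826 0.031 0.118] [127 127 128]
scene [214 166  10  13  99] med [0.404 0.197 0.036] min [0.391 0.189 0.013] max [0.422 0.216 0.053] [167 169 177]
scene [236 180  13  17 176] med [0.434 0.056 0.041] min [0.418 0.045 0.013] max [0.457 0.084 0.057] [168 170 178]
scene [ 402  205   43   58 1153] med [ 0.758 -0.423  0.053] min [ 0.709 -0.474  0.017] max [ 0.845 -0.355  0.091] [105  97 134]
scene [321 209  16  12  39] med [ 0.636 -0.181  0.015] min [ 0.63  -0.206  0.012] max [ 0.644 -0.146  0.019] [186 188 190]
scene [ 364  221  126  124 3556] med [ 0.67  -0.551  0.064] min [ 0.437 -0.593  0.015] max [ 0.845 -0.467  0.113] [163 166 168]
scene [374 226  22  19 328] med [ 0.699 -0.356  0.043] min [ 0.676 -0.373  0.017] max [ 0.733 -0.329  0.056] [ 48 167 182]
scene [303 235  30  
[... 793 characters left out ...]
04 -0.424  0.014] max [ 0.848 -0.346  0.092] [176 177 176]
side [254 236  23  25 499] med [ 0.396 -0.244  0.045] min [ 0.372 -0.26   0.014] max [ 0.425 -0.208  0.05 ] [ 54  63 186]
side [380 239  28  22 468] med [ 0.7   -0.356  0.042] min [ 0.676 -0.372  0.018] max [ 0.735 -0.328  0.055] [ 18 192 206]
side [ 293  240   29   56 1097] med [ 0.465 -0.365  0.035] min [ 0.433 -0.39   0.014] max [ 0.526 -0.236  0.088] [ 84 158 205]
side [ 337  243  175  129 5858] med [ 0.651 -0.547  0.057] min [ 0.438 -0.591  0.014] max [ 0.844 -0.446  0.112] [168 188 189]
side [411 254  36  34 895] med [ 0.732 -0.448  0.051] min [ 0.708 -0.473  0.021] max [ 0.772 -0.407  0.075] [ 80  62 139]
-0.000887556314459359
```

```bash
cat >> h.py <<'E'
from scipy.optimize import least_squares
def fit(P,x0,zlo,zhi,r,rad=None):
    q=P.reshape(-1,3);q=q[~np.isnan(q[:,0])]
    x0=np.array(x0,float)
    for it in range(3):
        s=q[(q[:,2]>zlo)&(q[:,2]<zhi)&(np.hypot(*(q[:,:2]-x0).T)<r+(0.02 if it==0 else .008))]
        if len(s)<8: return None,len(s)
        x0=least_squares(lambda c:np.hypot(*(s[:,:2]-c).T)-r,x0,loss="soft_l1",f_scale=.001).x
    e=np.hypot(*(s[:,:2]-x0).T)-r
    return np.round(x0,4),len(s),round(float(np.sqrt((e**2).mean())),4)
E
python3 - <<'E'
from h import *
pots=dict(large=((.47,-.065),.034,.055),medium=((.443,.325),.0285,.05),small=((.436,.065),.023,.045),tiny=((.405,.202),.0175,.04),timer=((.397,-.234),.031,.022))
for n in["scene","side"]:
    P=np.load(n+"0.npz")["P"]
    for k,(c,r,h) in pots.items(): print(n,k,fit(P,c,.008,h-.003,r))
    for i,(k,r) in enumerate(dict(large=.034,medium=.0285,small=.023,tiny=.0175).items()):
        print(n,"lid",k,fit(P,(.465,-.36),.022*i+.004,.022*i+.018,r))
        q=P.reshape(-1,3); q=q[(np.abs(q[:,0]-.465)<.035)&(np.abs(q[:,1]+.36)<.035)&(np.abs(q[:,2]-.022*(i+1))<.004)]
        print(len(q),np.median(q,0) if len(q) else 0)
    q=P.reshape(-1,3); print(np.nanmax(q[(np.abs(q[:,0]-.465)<.03)&(np.abs(q[:,1]+.36)<.03)][:,2]))
E
```

```text
scene large (None, 0)
scene medium (array([0.4482, 0.3317]), 126, 0.0024)
scene small (array([0.4406, 0.0697]), 101, 0.0018)
scene tiny (array([0.4086, 0.208 ]), 62, 0.002)
scene timer (None, 0)
scene lid large (array([ 0.465 , -0.3602]), 82, 0.0009)
117 [ 0.44518543 -0.38101892  0.02151436]
scene lid medium (array([ 0.4653, -0.359 ]), 73, 0.0009)
89 [ 0.44772156 -0.37453508  0.04377922]
scene lid small (array([ 0.4663, -0.3594]), 64, 0.001)
81 [ 0.45543995 -0.37261543  0.06569251]
scene lid tiny (array([ 0.4666, -0.3579]), 46, 0.001)
109 [ 0.46392906 -0.36021982  0.08755756]
0.09023049889781543
side large (array([ 0.4718, -0.061 ]), 333, 0.0024)
side medium (None, 0)
side small (array([0.4387, 0.0709]), 125, 0.0019)
side tiny (None, 0)
side timer (array([ 0.4012, -0.2282]), 66, 0.0012)
side lid large (array([ 0.4633, -0.3582]), 104, 0.0012)
149 [ 0.44975365 -0.3804004   0.02095081]
side lid medium (array([ 0.4638, -0.3576]), 90, 0.001)
121 [ 0.45098288 -0.37539201  0.04289761]
side lid small (array([ 0.4644, -0.3578]), 80, 0.0009)
103 [ 0.45712028 -0.3707512   0.06481159]
side lid tiny (array([ 0.4649, -0.3562]), 63, 0.001)
140 [ 0.46373327 -0.35829015  0.08652431]
0.09005438941860944
```

```bash
python3 - <<'E'
from h import *
c=np.load("side0.npz")["c"];cv2.imwrite("pics/pile0.png",cv2.resize(c[225:325,225:375],(750,500),interpolation=cv2.INTER_CUBIC))
E
```

```text
(no output)
```

View pics/pile0.png

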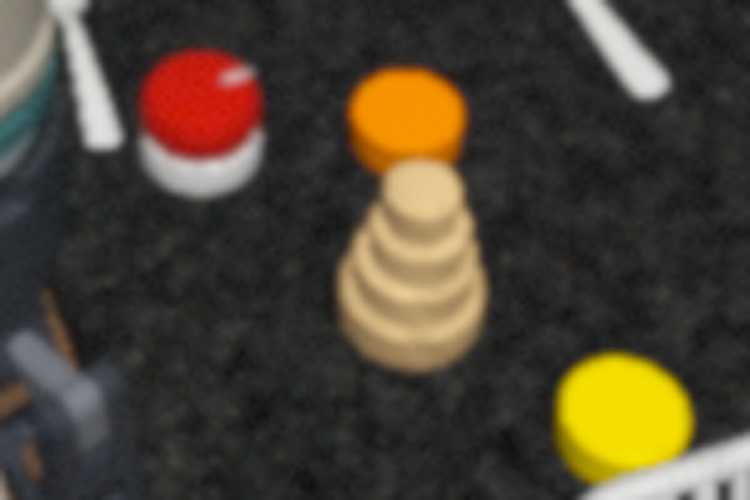

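```bash
cat >> h.py <<'E'
def go(x,y,z,jaw=None):
    """print shift/turn in tool axes to reach TCP (x,y,z), pointing down, jaw axis heading (deg)"""
    s=manip.get_state();M=q2m(s["ee_rot"]);p=np.array(s["position"])
    d=M.T@(np.array([x,y,z])-p)*100
    if jaw is None: zz=M[:,2].copy()
    else: zz=np.array([np.cos(np.radians(jaw)),np.sin(np.radians(jaw)),0])
    if zz@M[:,2]<0: zz=-zz
    zz[2]=0;zz/=np.linalg.norm(zz)
    xx=np.array([0,0,-1.]);T=np.stack([xx,np.cross(zz,xx),zz],1)
    rv=np.degrees(R.from_matrix(M.T@T).as_rotvec())
    print("shift cm",np.round(d,2),"turn deg",np.round(rv,1),"| dist",round(np.linalg.norm(d),1))
    print("pos",np.round(p,4),"jaw",round(np.degrees(np.arctan2(M[1,2],M[0,2])),1),"tilt",np.round(np.degrees(np.arccos(-M[2,0])),2),"F",np.round(s["contact_force"],1),"w",round(s["width"],4),"t",round(s["clock"],2),"q",np.round(s["qpos"],2))
E
python3 - <<'E'
from h import *
print(np.round(q2m(manip.get_state()["ee_rot"]),3))
go(.4645,-.3585,.17);go(.4645,-.3585,.17,0);go(.4645,-.3585,.17,-40)
E
```

```text
[[-0.     0.926  0.378]
 [ 0.001  0.378 -0.926]
 [-1.     0.    -0.001]]
shift cm [ 6.08 29.44 -6.7 ] turn deg [-0.  -0.1 -0. ] | dist 30.8
pos [ 0.2173 -0.5319  0.2306] jaw -67.8 tilt 0.08 F [0.3 1.2 0. ] w 0.0853 t 0.15 q [-1.3   0.28  1.51 -0.    1.36 -0.12]
shift cm [ 6.08 29.44 -6.7 ] turn deg [-67.8  -0.1  -0.1] | dist 30.8
pos [ 0.2173 -0.5319  0.2306] jaw -67.8 tilt 0.08 F [0.3 1.2 0. ] w 0.0853 t 0.15 q [-1.3   0.28  1.51 -0.    1.36 -0.12]
shift cm [ 6.08 29.44 -6.7 ] turn deg [-27.8  -0.1  -0. ] | dist 30.8
pos [ 0.2173 -0.5319  0.2306] jaw -67.8 tilt 0.08 F [0.3 1.2 0. ] w 0.0853 t 0.15 q [-1.3   0.28  1.51 -0.    1.36 -0.12]
```

```bash
python3 -m crank '[[0,6,-1.4,0,0,0,8.5],[0,12,-2.7,0,0,0,8.5],[0,18,-4.1,0,0,0,8.5],[0,24,-5.4,0,0,0,8.5],[0,29.4,-6.7,0,0,0,8.5]]' 40
python3 -m crank '[[0,0,0,0,0,0,8.5],[0,0,0,0,0,0,8.5]]'
python3 - <<'E'
from h import *
go(.4645,-.3585,.12)
im=eyes.get_image("wrist");cv2.imwrite("pics/w1.png",im["color"]);P=cloud(im)
for i,(k,r) in enumerate(dict(large=.034,medium=.0285,small=.023,tiny=.0175).items()):
    print("lid",k,fit(P,(.465,-.36),.022*i+.004,.022*i+.018,r))
    q=P.reshape(-1,3); q=q[(np.abs(q[:,0]-.465)<.035)&(np.abs(q[:,1]+.36)<.035)&(np.abs(q[:,2]-.022*(i+1))<.004)]
    print(len(q),np.median(q,0) if len(q) else 0)
E
```

```text
clock: 0.78
position: [0.4658, -0.3576, 0.2311]
ee_rot: [0.587, 0.394, 0.587, -0.394]
contact_force: [0.4, -0.8, -0.3]
width: 0.085
clock: 1.02
position: [0.4639, -0.3591, 0.2309]
ee_rot: [0.587, 0.394, 0.588, -0.394]
contact_force: [-0.3, 0.0, -0.1]
width: 0.0853
shift cm [11.09  0.1  -0.03] turn deg [ 0.  -0.   0.1] | dist 11.1
pos [ 0.4639 -0.3591  0.2309] jaw -67.7 tilt 0.08 F [-0.3  0.  -0.1] w 0.0853 t 1.02 q [-0.78  0.29  1.48 -0.    1.37  0.41]
lid large (array([ 0.4647, -0.3589]), 36, 0.0001)
431 [ 0.4838844  -0.35336909  0.02170539]
lid medium (array([ 0.4652, -0.3582]), 50, 0.0001)
405 [ 0.48037476 -0.34631716  0.04375034]
lid small (array([ 0.466 , -0.3585]), 60, 0.0001)
391 [ 0.47834305 -0.35944762  0.06575714]
lid tiny (array([ 0.4662, -0.3569]), 63, 0.0002)
870 [ 0.46721775 -0.35653931  0.08792828]
```

View pics/w1.png

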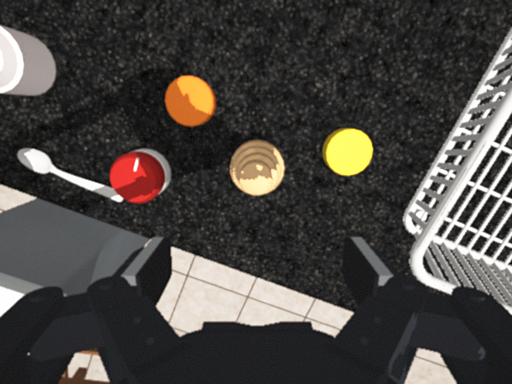

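The wrist camera sees the pile at pixel (257,168), and its circle fits leave residuals of about 0.1 mm. The tiny cap is at (0.4662, -0.3569). I'll descend to grasp it.

```bash
python3 -m crank '[[6,0.3,-0.1,0,0,0,8.5],[12,0.3,-0.1,0,0,0,6],[15,0.3,-0.1,0,0,0,6],[16.3,0.3,-0.1,0,0,0,6],[16.3,0.3,-0.1,0,0,0,6]]' 40
python3 -m crank '[[0,0,0,0,0,0,4.5],[0,0,0,0,0,0,2],[0,0,0,0,0,0,2],[0,0,0,0,0,0,2],[0,0,0,0,0,0,2]]' 40
python3 - <<'E'
from h import *
go(.4662,-.3569,.068)
E
```

```text
clock: 1.7
position: [0.466, -0.3579, 0.0682]
ee_rot: [0.586, 0.395, 0.587, -0.395]
contact_force: [0.2, -1.5, 0.2]
width: 0.0599
clock: 2.33
position: [0.4675, -0.3582, 0.0704]
ee_rot: [0.588, 0.394, 0.586, -0.395]
contact_force: [-0.8, 0.7, 6.8]
width: 0.0329
shift cm [ 0.24 -0.08 -0.17] turn deg [ 0.   0.2 -0.1] | dist 0.3
pos [ 0.4675 -0.3582  0.0704] jaw -67.8 tilt 0.23 F [-0.8  0.7  6.8] w 0.0329 t 2.33 q [-0.77  0.42  1.71 -0.    1.    0.41]
```

```bash
python3 -m crank '[[-0.5,0,0,0,0,0,2],[-2,0,0,0,0,0,2],[-6,0,0,0,0,0,2],[-10,0,0,0,0,0,2],[-10,0,0,0,0,0,2]]' 40
python3 - <<'E'
from h import *
go(.4662,-.3569,.17)
for n in["wrist","side"]:
    im=eyes.get_image(n);c=im["color"]
    if n=="side": c=cv2.resize(c[150:350,200:400],(600,600))
    cv2.imwrite(f"pics/{n}2.png",c)
E
```

```text
clock: 2.95
position: [0.4687, -0.3588, 0.1729]
ee_rot: [0.59, 0.394, 0.584, -0.395]
contact_force: [-0.1, -0.2, -0.4]
width: 0.0324
shift cm [ 0.29 -0.16 -0.27] turn deg [ 0.   0.5 -0.2] | dist 0.4
pos [ 0.4687 -0.3588  0.1729] jaw -67.8 tilt 0.52 F [-0.1 -0.2 -0.4] w 0.0324 t 2.95 q [-0.77  0.33  1.57  0.    1.23  0.41]
```

View pics/wrist2.png

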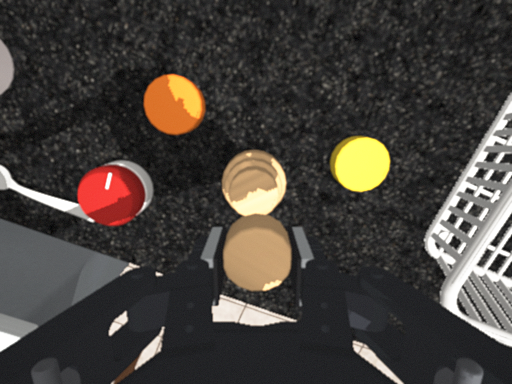

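View pics/side2.png

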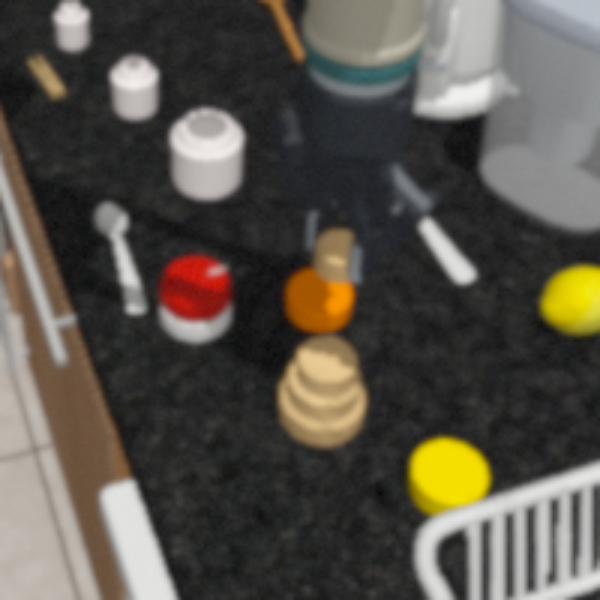

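The tiny cap is held at wrist pixel (257,252), and the other three are still stacked. I'll measure the cap's pose in the hand and work out the carry.

```bash
cat >> h.py <<'E'
def held(r):
    im=eyes.get_image("wrist");P=cloud(im);s=manip.get_state();p=np.array(s["position"])
    c=im["color"].astype(int)
    wood=(c[...,2]-c[...,0]>40)&(c[...,2]<245)
    q=P[wood];q=q[(np.hypot(*(q[:,:2]-p[:2]).T)<r+.012)&(q[:,2]>p[2]-.01)&(q[:,2]<p[2]+.06)]
    top=q[q[:,2]>np.percentile(q[:,2],90)-.003]
    A=np.c_[top[:,:2],np.ones(len(top))];co=np.linalg.lstsq(A,top[:,2],rcond=None)[0]
    hull=cv2.convexHull((top[:,:2]*1e4).astype(np.float32));(cx,cy),rr=cv2.minEnclosingCircle(hull)
    print("held: ctr-TCP mm",np.round(np.array([cx,cy])/10-p[:2]*1e3,1),"r",round(rr/10,1),"mean-TCP",np.round((top[:,:2].mean(0)-p[:2])*1e3,1),"underside-TCPz mm",round((np.median(top[:,2])-.022-p[2])*1e3,1),"tilt",np.round(np.degrees(co[:2]),1),len(top))
E
python3 - <<'E'
from h import *
held(.0175); go(.4086,.208,.17)
E
```

```text
held: ctr-TCP mm [ 0.4 -1.1] r 17.5 mean-TCP [ 1.6 -0.7] underside-TCPz mm -3.5 tilt [-0.7 -0.1] 3441
shift cm [ -0.15  16.02 -54.44] turn deg [ 0.  -0.1  0. ] | dist 56.7
pos [ 0.4662 -0.3565  0.168 ] jaw -67.8 tilt 0.06 F [-0.2  0.3  0.7] w 0.0327 t 3.1 q [-0.77  0.34  1.58  0.    1.23  0.41]
```

```bash
python3 -m crank '[[0,1.6,-5.4,0,0,0,2],[0,3.2,-10.9,0,0,0,2],[0,4.8,-16.3,0,0,0,2],[0,6.4,-21.8,0,0,0,2],[0,8,-27.2,0,0,0,2]]' 40
python3 -m crank '[[0,1.6,-5.4,0,0,0,2],[0,3.2,-10.9,0,0,0,2],[0,4.8,-16.3,0,0,0,2],[0,6.4,-21.8,0,0,0,2],[0,8,-27.2,0,0,0,2]]' 40
python3 -m crank '[[0,0,0,0,0,0,2],[0,0,0,0,0,0,2]]' 40
cat >> h.py <<'E'
POTS=dict(large=((.472,-.061),.034,.055,.030),medium=((.4482,.3317),.0285,.05,.0245),small=((.4395,.070),.023,.045,.019),tiny=((.4086,.208),.0175,.04,.0135))
def potlook(P,rmax=.08):
    # rim: points near the rim height
    for k,(c,r,h,n) in POTS.items():
        q=P.reshape(-1,3);q=q[~np.isnan(q[:,0])]
        t=q[(np.abs(q[:,2]-(h+.013))<.003)&(np.hypot(*(q[:,:2]-c).T)<.04)]
        if len(t)<20: print(k,"rim pts",len(t)); continue
        (cx,cy),rr=cv2.minEnclosingCircle(cv2.convexHull((t[:,:2]*1e4).astype(np.float32)))
        print(k,"rim ctr",round(cx/1e4,4),round(cy/1e4,4),"r",round(rr/10,1),len(t),"body fit",fit(P,c,.008,h-.003,r))
E
python3 - <<'E'
from h import *
im=eyes.get_image("wrist");cv2.imwrite("pics/w3.png",im["color"]);potlook(cloud(im)); held(.0175); go(.4086,.208,.17)
E
```

```text
clock: 3.72
position: [0.4364, -0.073, 0.167]
ee_rot: [0.586, 0.394, 0.588, -0.395]
contact_force: [0.5, 1.0, -1.0]
width: 0.0328
clock: 4.35
position: [0.4077, 0.2085, 0.1671]
ee_rot: [0.587, 0.393, 0.587, -0.395]
contact_force: [1.3, 0.1, -0.4]
width: 0.0327
clock: 4.6
position: [0.4082, 0.2065, 0.1672]
ee_rot: [0.587, 0.393, 0.588, -0.395]
contact_force: [-0.0, -0.3, 0.1]
width: 0.0325
large rim pts 0
medium rim ctr 0.4478 0.333 r 20.2 796 body fit (array([0.4471, 0.3308]), 1234, 0.0024)
small rim ctr 0.4406 0.0724 r 14.8 388 body fit (array([0.4404, 0.0718]), 912, 0.0022)
tiny rim ctr 0.4084 0.21 r 10.2 236 body fit (array([0.4081, 0.2099]), 196, 0.002)
held: ctr-TCP mm [-0.2 -0.8] r 17.4 mean-TCP [ 0.8 -0.1] underside-TCPz mm -4.8 tilt [-0.9 -0.2] 3440
shift cm [-0.24  0.07 -0.21] turn deg [-0.   0.   0.1] | dist 0.3
pos [0.4088 0.2058 0.1677] jaw -67.9 tilt 0.11 F [-0.1 -1.  -0.3] w 0.0326 t 4.7 q [ 0.31  0.15  1.84 -0.    1.15  1.5 ]
```

View pics/w3.png

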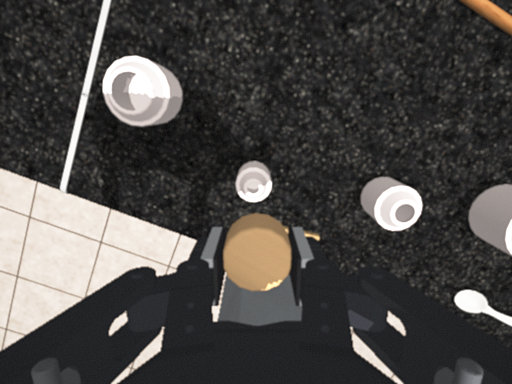

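Tiny pot rim is at wrist pixel (253,182), which puts it at (0.4084, 0.2100). Lowering.

```bash
python3 -m crank '[[0,0.2,-0.5,0,0,0,2],[4,0.2,-0.5,0,0,0,2],[8,0.2,-0.5,0,0,0,2],[10,0.2,-0.5,0,0,0,2],[10,0.2,-0.5,0,0,0,2]]' 40
python3 - <<'E'
from h import *
held(.0175); go(.4086,.2108,.045)
E
```

```text
clock: 5.32
position: [0.4081, 0.2114, 0.0671]
ee_rot: [0.586, 0.394, 0.587, -0.396]
contact_force: [-0.7, -0.9, 0.8]
width: 0.0329
held: ctr-TCP mm [-0.6 -2.4] r 18.2 mean-TCP [ 0.1 -0.8] underside-TCPz mm -5.6 tilt [-0.9 -0.5] 3433
shift cm [ 2.31 -0.09  0.08] turn deg [ 0.  -0.   0.1] | dist 2.3
pos [0.4092 0.2118 0.0681] jaw -67.9 tilt 0.05 F [ 0.3  1.  -0.2] w 0.0328 t 5.38 q [ 0.33  0.27  1.98 -0.    0.89  1.51]
```

```bash
python3 -m crank '[[0.8,0,0,0,0,0,2],[1.5,0,0,0,0,0,2],[2,0,0,0,0,0,2],[2.2,0,0,0,0,0,2],[2.2,0,0,0,0,0,2]]' 40
python3 - <<'E'
from h import *
held(.0175); go(.4086,.2108,.045)
E
```

```text
clock: 6.0
position: [0.4089, 0.2122, 0.0463]
ee_rot: [0.587, 0.394, 0.587, -0.394]
contact_force: [-1.1, -1.7, 0.8]
width: 0.0326
held: ctr-TCP mm [ 0.2 -1.9] r 18.1 mean-TCP [ 1.1 -0.5] underside-TCPz mm -4.6 tilt [-1.8 -1. ] 3486
shift cm [ 0.13 -0.09  0.12] turn deg [-0.  0.  0.] | dist 0.2
pos [0.4089 0.2123 0.0463] jaw -67.8 tilt 0.02 F [-0.8 -1.6  0.8] w 0.0324 t 6.05 q [ 0.33  0.3   2.01 -0.    0.83  1.51]
```

Just touching (about 2 N sideways). I'll release it, retreat and look.

```bash
python3 -m crank '[[0.1,0,0,0,0,0,2],[0.1,0,0,0,0,0,5.5],[0.1,0,0,0,0,0,6],[0.1,0,0,0,0,0,6],[-2,0,0,0,0,0,6]]' 40
python3 -m crank '[[-5,0,0,0,0,0,8.5],[-10,0,0,0,0,0,8.5],[-10,0,0,0,0,0,8.5],[-10,0,0,0,0,0,8.5]]' 40
cat >> h.py <<'E'
def seated(k,P=None,im=None):
    im=im or eyes.get_image("wrist");P=cloud(im) if P is None else P
    (c,r,h,n)=POTS[k];q=P.reshape(-1,3)
    t=q[(np.abs(q[:,2]-(h+.023))<.008)&(np.hypot(*(q[:,:2]-c).T)<.045)]
    if len(t)<20: print(k,"no top"); return
    (cx,cy),rr=cv2.minEnclosingCircle(cv2.convexHull((t[:,:2]*1e4).astype(np.float32)))
    co=np.linalg.lstsq(np.c_[t[:,:2],np.ones(len(t))],t[:,2],rcond=None)[0]
    print(k,"cap top z",round(float(np.median(t[:,2])),4),"want",h+.023,"ctr",round(cx/1e4,4),round(cy/1e4,4),"r",round(rr/10,1),"slope deg",np.round(np.degrees(co[:2]),1),"cap side",fit(P,c,h+.004,h+.019,r),"pot side",fit(P,c,.008,h-.003,r))
E
python3 - <<'E'
from h import *
im=eyes.get_image("wrist");cv2.imwrite("pics/w4.png",im["color"]);seated("tiny",im=im);potlook(cloud(im));go(.466,-.3585,.17)
E
```

```text
clock: 6.68
position: [0.4078, 0.2121, 0.0653]
ee_rot: [0.586, 0.393, 0.588, -0.395]
contact_force: [-0.6, 0.4, 0.5]
width: 0.0601
clock: 7.18
position: [0.4085, 0.2123, 0.1658]
ee_rot: [0.587, 0.394, 0.587, -0.394]
contact_force: [-0.9, 0.3, -0.5]
width: 0.0851
tiny cap top z 0.0628 want 0.063 ctr 0.4084 0.21 r 17.5 slope deg [-1.9 -1. ] cap side (array([0.4079, 0.2099]), 110, 0.0002) pot side (array([0.4078, 0.2098]), 154, 0.0002)
large rim pts 0
medium rim ctr 0.4479 0.3334 r 20.3 804 body fit (array([0.4472, 0.3307]), 1144, 0.0024)
small rim ctr 0.4411 0.0725 r 14.6 383 body fit (array([0.4404, 0.0717]), 944, 0.0021)
tiny rim ctr 0.4133 0.2123 r 16.5 39 body fit (array([0.4078, 0.2098]), 154, 0.0002)
shift cm [ -0.46 -16.21  55.02] turn deg [ 0.  -0.   0.1] | dist 57.4
pos [0.408  0.2121 0.1651] jaw -67.8 tilt 0.13 F [ 0.6  0.2 -0. ] w 0.085 t 7.22 q [0.33 0.15 1.84 0.   1.15 1.51]
```

View pics/w4.png

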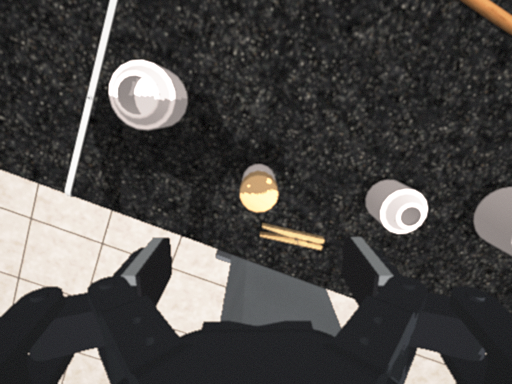

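The tiny cap is seated: its top is at 0.0628 against a wanted 0.063, and it's concentric with the pot. Back to the pile.

```bash
python3 -m crank '[[0,-1.6,5.5,0,0,0,8.5],[0,-3.2,11,0,0,0,8.5],[0,-4.9,16.5,0,0,0,8.5],[0,-6.5,22,0,0,0,8.5],[0,-8.1,27.5,0,0,0,8.5]]' 40
python3 -m crank '[[0,-1.6,5.5,0,0,0,8.5],[0,-3.2,11,0,0,0,8.5],[0,-4.9,16.5,0,0,0,8.5],[0,-6.5,22,0,0,0,8.5],[0,-8.1,27.5,0,0,0,8.5]]' 40
python3 -m crank '[[0,0,0,0,0,0,8.5],[0,0,0,0,0,0,8.5]]' 40
cat >> h.py <<'E'
def pile(n):
    im=eyes.get_image("wrist");P=cloud(im)
    for i,(k,r) in list(enumerate(dict(large=.034,medium=.0285,small=.023,tiny=.0175).items()))[:n]:
        print("lid",k,fit(P,(.465,-.359),.022*i+.004,.022*i+.018,r))
E
python3 - <<'E'
from h import *
pile(3); go(.466,-.3585,.048)
E
```

```text
clock: 7.85
position: [0.437, -0.0742, 0.1646]
ee_rot: [0.586, 0.394, 0.588, -0.395]
contact_force: [0.9, -0.0, 0.6]
width: 0.0847
clock: 8.48
position: [0.4662, -0.3592, 0.164]
ee_rot: [0.586, 0.395, 0.588, -0.394]
contact_force: [0.6, 0.9, -0.8]
width: 0.0849
clock: 8.72
position: [0.466, -0.3569, 0.1642]
ee_rot: [0.585, 0.395, 0.588, -0.394]
contact_force: [-0.0, 0.6, -0.7]
width: 0.085
lid large (array([ 0.4646, -0.3591]), 83, 0.0002)
lid medium (array([ 0.4651, -0.3583]), 104, 0.0002)
lid small (array([ 0.4659, -0.3586]), 116, 0.0001)
shift cm [11.67 -0.08  0.23] turn deg [ 0.  -0.2  0.1] | dist 11.7
pos [ 0.4662 -0.3564  0.1647] jaw -67.8 tilt 0.23 F [ 0.5  0.1 -0.1] w 0.0845 t 8.78 q [-0.77  0.34  1.58  0.    1.22  0.41]
```

```bash
python3 -m crank '[[4,-0.1,0.2,0,0,0,8.5],[9,-0.1,0.2,0,0,0,7],[11,-0.1,0.2,0,0,0,7],[11.6,-0.1,0.2,0,0,0,7],[11.6,-0.1,0.2,0,0,0,7]]' 40
python3 -m crank '[[0,0,0,0,0,0,5],[0,0,0,0,0,0,3],[0,0,0,0,0,0,3],[0,0,0,0,0,0,3],[0,0,0,0,0,0,3]]' 40
python3 - <<'E'
from h import *
held(.023);go(.4659,-.3586,.048)
E
```

```text
clock: 9.4
position: [0.4672, -0.3595, 0.0507]
ee_rot: [0.587, 0.394, 0.587, -0.394]
contact_force: [0.3, -0.2, 0.3]
width: 0.07
clock: 10.02
position: [0.4676, -0.3606, 0.0523]
ee_rot: [0.588, 0.394, 0.586, -0.394]
contact_force: [-0.0, 1.3, 4.9]
width: 0.042
held: ctr-TCP mm [-0.3 -1.1] r 23.0 mean-TCP [5.1 2.9] underside-TCPz mm -8.3 tilt [-1.  -0.8] 2429
shift cm [ 0.43 -0.08 -0.25] turn deg [ 0.   0.1 -0.1] | dist 0.5
pos [ 0.4676 -0.3606  0.0523] jaw -67.8 tilt 0.15 F [-0.4  1.3  5.8] w 0.042 t 10.07 q [-0.78  0.45  1.72  0.    0.97  0.41]
```

```bash
python3 -m crank '[[-0.5,0,0,0,0,0,3],[-2,0,0,0,0,0,3],[-6,0,0,0,0,0,3],[-11.5,0,0,0,0,0,3],[-11.5,0,0,0,0,0,3]]' 40
python3 - <<'E'
from h import *
held(.023);pile(2);go(.4406,.0724,.17)
E
```

```text
clock: 10.7
position: [0.4695, -0.3628, 0.1714]
ee_rot: [0.591, 0.393, 0.583, -0.395]
contact_force: [-0.3, 0.4, -0.5]
width: 0.0421
held: ctr-TCP mm [ 1.2 -2.3] r 23.0 mean-TCP [ 3.6 -0.5] underside-TCPz mm -5.6 tilt [-0.  -0.7] 5231
lid large (array([ 0.4646, -0.3591]), 74, 0.0001)
lid medium (array([ 0.4651, -0.3583]), 89, 0.0001)
shift cm [ -0.41  13.92 -41.07] turn deg [ 0.   0.1 -0. ] | dist 43.4
pos [ 0.467  -0.3605  0.1666] jaw -67.8 tilt 0.13 F [-0.8 -0.1 -0.9] w 0.0419 t 10.8 q [-0.78  0.34  1.58 -0.    1.22  0.41]
```

```bash
python3 -m crank '[[0,1.7,-5.1,0,0,0,3],[0,3.5,-10.3,0,0,0,3],[0,5.2,-15.4,0,0,0,3],[0,7,-20.5,0,0,0,3],[0,8.7,-25.7,0,0,0,3]]' 40
python3 -m crank '[[0,1.7,-5.1,0,0,0,3],[0,3.5,-10.3,0,0,0,3],[0,5.2,-15.4,0,0,0,3],[0,5.2,-15.4,0,0,0,3],[0,5.2,-15.4,0,0,0,3]]' 40
python3 - <<'E'
from h import *
im=eyes.get_image("wrist");cv2.imwrite("pics/w5.png",im["color"]);potlook(cloud(im)); held(.023); go(.4406,.0724,.06)
E
```

```text
clock: 11.42
position: [0.4489, -0.0875, 0.164]
ee_rot: [0.586, 0.394, 0.588, -0.395]
contact_force: [0.2, 0.1, -0.3]
width: 0.0421
clock: 12.05
position: [0.4394, 0.0726, 0.1644]
ee_rot: [0.587, 0.393, 0.588, -0.395]
contact_force: [0.2, -0.4, -1.4]
width: 0.0421
large rim ctr 0.4741 -0.06 r 25.5 829 body fit (array([ 0.4733, -0.0583]), 2338, 0.0022)
medium rim pts 0
small rim ctr 0.4406 0.0714 r 14.5 359 body fit (array([0.4407, 0.0715]), 311, 0.0023)
tiny rim ctr 0.4107 0.2071 r 16.8 124 body fit (array([0.4078, 0.2101]), 445, 0.0003)
held: ctr-TCP mm [-0.8 -0.3] r 23.1 mean-TCP [1.9 1.1] underside-TCPz mm -8.5 tilt [-0.5 -0.1] 5273
shift cm [10.47  0.1  -0.04] turn deg [-0.   0.   0.1] | dist 10.5
pos [0.4399 0.0718 0.1647] jaw -67.9 tilt 0.08 F [-0.1 -0.  -0.3] w 0.0417 t 12.15 q [ 0.01  0.13  1.87 -0.    1.14  1.19]
```

View pics/w5.png

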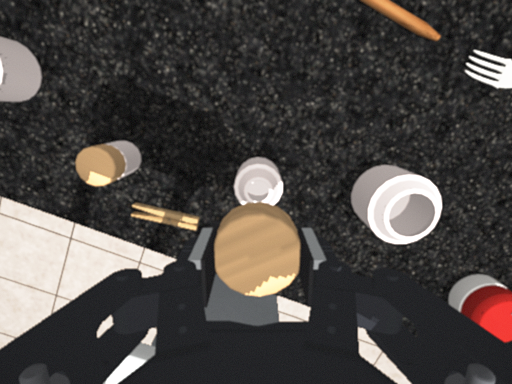

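The small pot is at wrist pixel (259,185), or (0.4406, 0.0715), and the cap is above it. Lowering.

```bash
python3 -m crank '[[4,0.1,0,0,0,0,3],[8,0.1,0,0,0,0,3],[9.4,0.1,0,0,0,0,3],[9.4,0.1,0,0,0,0,3],[9.4,0.1,0,0,0,0,3]]' 40
python3 - <<'E'
from h import *
held(.023); go(.4412,.072,.0535)
E
```

```text
clock: 12.78
position: [0.442, 0.0724, 0.0719]
ee_rot: [0.587, 0.395, 0.586, -0.395]
contact_force: [0.1, -0.9, -1.2]
width: 0.0423
held: ctr-TCP mm [-0.5  5.1] r 29.2 mean-TCP [2.  0.5] underside-TCPz mm -8.6 tilt [-0.3 -0. ] 5280
shift cm [ 1.86 -0.11  0.02] turn deg [ 0.   0.  -0.1] | dist 1.9
pos [0.4421 0.0726 0.0721] jaw -67.9 tilt 0.11 F [ 0.1  0.5 -0.7] w 0.0421 t 12.82 q [ 0.01  0.24  2.01 -0.    0.89  1.19]
```

```bash
python3 -m crank '[[0.8,0,0,0,0,0,3],[1.3,0,0,0,0,0,3],[1.6,0,0,0,0,0,3],[1.7,0,0,0,0,0,3],[1.7,0,0,0,0,0,3]]' 40
python3 - <<'E'
from h import *
held(.023); go(.4412,.072,.0535)
E
```

```text
clock: 13.45
position: [0.441, 0.0732, 0.0543]
ee_rot: [0.587, 0.394, 0.587, -0.394]
contact_force: [-0.5, -0.3, -1.2]
width: 0.0419
held: ctr-TCP mm [-0.6 -1. ] r 23.0 mean-TCP [2.  0.8] underside-TCPz mm -8.4 tilt [-0.5 -0.2] 5281
shift cm [ 0.08 -0.04  0.12] turn deg [ 0.  0. -0.] | dist 0.1
pos [0.4411 0.0732 0.0543] jaw -67.8 tilt 0.02 F [-0.5 -0.2 -0.5] w 0.042 t 13.5 q [ 0.01  0.27  2.03 -0.    0.84  1.19]
```

```bash
python3 -m crank '[[0.1,0,0,0,0,0,3],[0.1,0,0,0,0,0,6],[0.1,0,0,0,0,0,7],[0.1,0,0,0,0,0,7],[-2,0,0,0,0,0,7]]' 40
python3 -m crank '[[-5,0,0,0,0,0,8.5],[-9,0,0,0,0,0,8.5],[-9,0,0,0,0,0,8.5],[-9,0,0,0,0,0,8.5]]' 40
python3 - <<'E'
from h import *
im=eyes.get_image("wrist");cv2.imwrite("pics/w6.png",im["color"]);seated("small",im=im);seated("tiny",im=im);potlook(cloud(im));go(.465,-.3585,.17)
E
```

```text
clock: 14.12
position: [0.4396, 0.0731, 0.0733]
ee_rot: [0.586, 0.393, 0.588, -0.395]
contact_force: [-0.1, 0.6, 0.0]
width: 0.0698
clock: 14.62
position: [0.4404, 0.0732, 0.1637]
ee_rot: [0.587, 0.394, 0.587, -0.395]
contact_force: [-0.6, -0.5, -0.3]
width: 0.0848
small cap top z 0.0678 want 0.068 ctr 0.441 0.0724 r 23.0 slope deg [-1.  -0.6] cap side (array([0.4406, 0.0723]), 128, 0.0002) pot side (array([0.4401, 0.0712]), 199, 0.0002)
tiny cap top z 0.0628 want 0.063 ctr 0.4083 0.2095 r 17.5 slope deg [-2.8  3.1] cap side (array([0.4079, 0.2102]), 304, 0.0003) pot side (array([0.4078, 0.2101]), 449, 0.0003)
large rim ctr 0.4738 -0.0602 r 25.7 811 body fit (array([ 0.4732, -0.0583]), 2367, 0.0022)
medium rim pts 0
small rim ctr 0.4481 0.0763 r 21.2 54 body fit (array([0.4401, 0.0712]), 199, 0.0002)
tiny rim ctr 0.4093 0.2083 r 17.3 124 body fit (array([0.4078, 0.2101]), 449, 0.0003)
shift cm [ -0.68 -14.01  40.9 ] turn deg [ 0.  -0.   0.1] | dist 43.2
pos [0.44   0.0732 0.1632] jaw -67.8 tilt 0.14 F [ 0.8 -0.2 -0.7] w 0.0851 t 14.68 q [ 0.01  0.14  1.87 -0.    1.14  1.19]
```

The small cap is seated: top at 0.0678 against 0.068, centred within about 1 mm. Next, the medium cap.

```bash
python3 -m crank '[[0,-1.8,5.1,0,0,0,8.5],[0,-3.5,10.2,0,0,0,8.5],[0,-5.3,15.3,0,0,0,8.5],[0,-7,20.5,0,0,0,8.5],[0,-8.8,25.6,0,0,0,8.5]]' 40
python3 -m crank '[[0,-1.8,5.1,0,0,0,8.5],[0,-3.5,10.2,0,0,0,8.5],[0,-5.2,15.3,0,0,0,8.5],[0,-5.2,15.3,0,0,0,8.5],[0,-5.2,15.3,0,0,0,8.5]]' 40
python3 - <<'E'
from h import *
pile(2); go(.4651,-.3583,.027)
E
```

```text
clock: 15.3
position: [0.4555, -0.1984, 0.1626]
ee_rot: [0.586, 0.394, 0.588, -0.394]
contact_force: [1.1, 1.0, -0.1]
width: 0.085
clock: 15.92
position: [0.4652, -0.3573, 0.1625]
ee_rot: [0.585, 0.395, 0.588, -0.394]
contact_force: [-0.5, 0.4, -0.2]
width: 0.0851
lid large (array([ 0.4646, -0.3591]), 77, 0.0001)
lid medium (array([ 0.4651, -0.3583]), 102, 0.0001)
shift cm [13.59 -0.07  0.18] turn deg [ 0.  -0.2  0.1] | dist 13.6
pos [ 0.4654 -0.3568  0.1629] jaw -67.8 tilt 0.21 F [-0.5  0.7 -0.6] w 0.0846 t 15.97 q [-0.77  0.34  1.59  0.    1.22  0.41]
```

```bash
python3 -m crank '[[5,-0.1,0.1,0,0,0,8.5],[10,-0.1,0.1,0,0,0,8],[12.8,-0.1,0.1,0,0,0,8],[13.5,-0.1,0.1,0,0,0,8],[13.5,-0.1,0.1,0,0,0,8]]' 40
python3 -m crank '[[0,0,0,0,0,0,6],[0,0,0,0,0,0,4],[0,0,0,0,0,0,4],[0,0,0,0,0,0,4],[0,0,0,0,0,0,4]]' 40
python3 -m crank '[[-0.5,0,0,0,0,0,4],[-2,0,0,0,0,0,4],[-7,0,0,0,0,0,4],[-13,0,0,0,0,0,4],[-13.5,0,0,0,0,0,4]]' 40
python3 -m crank '[[0,0,0,0,0,0,4]]' 40
python3 - <<'E'
from h import *
held(.0285);pile(1);go(.4475,.332,.17)
E
```

```text
clock: 16.6
position: [0.4659, -0.359, 0.0297]
ee_rot: [0.587, 0.394, 0.587, -0.394]
contact_force: [0.2, -1.0, -0.2]
width: 0.0799
clock: 17.23
position: [0.4664, -0.3602, 0.0313]
ee_rot: [0.588, 0.394, 0.586, -0.394]
contact_force: [-1.1, 1.6, 6.1]
width: 0.0524
clock: 17.85
position: [0.4681, -0.3622, 0.1707]
ee_rot: [0.591, 0.393, 0.583, -0.395]
contact_force: [0.5, -0.5, -1.1]
width: 0.0522
clock: 17.98
position: [0.4655, -0.3597, 0.1653]
ee_rot: [0.587, 0.394, 0.586, -0.394]
contact_force: [0.6, 0.5, -1.7]
width: 0.052
held: ctr-TCP mm [ 0.6 -1.1] r 28.4 mean-TCP [4.7 1.6] underside-TCPz mm -8.0 tilt [-0.3 -0.1] 7592
lid large (array([ 0.4646, -0.359 ]), 74, 0.0001)
shift cm [ -0.56  24.53 -64.61] turn deg [ 0.  -0.1  0.1] | dist 69.1
pos [ 0.4647 -0.3589  0.1631] jaw -67.8 tilt 0.16 F [ 0.4  0.6 -0.2] w 0.0517 t 18.07 q [-0.78  0.34  1.59 -0.    1.22  0.41]
```

```bash
python3 -m crank '[[0,2,-5.4,0,0,0,4],[0,4.1,-10.8,0,0,0,4],[0,6.1,-16.2,0,0,0,4],[0,8.2,-21.5,0,0,0,4],[0,10.2,-26.9,0,0,0,4]]' 40
python3 -m crank '[[0,2,-5.4,0,0,0,4],[0,4.1,-10.8,0,0,0,4],[0,6.1,-16.2,0,0,0,4],[0,8.2,-21.5,0,0,0,4],[0,10.2,-26.9,0,0,0,4]]' 40
python3 -m crank '[[0,2,-5.4,0,0,0,4],[0,4.1,-10.8,0,0,0,4],[0,4.1,-10.8,0,0,0,4],[0,4.1,-10.8,0,0,0,4]]' 40
python3 - <<'E'
from h import *
im=eyes.get_image("wrist");cv2.imwrite("pics/w7.png",im["color"]);potlook(cloud(im)); held(.0285); go(.4475,.332,.075)
E
```

```text
clock: 18.7
position: [0.4571, -0.0701, 0.1627]
ee_rot: [0.586, 0.394, 0.588, -0.395]
contact_force: [0.5, 0.3, -0.7]
width: 0.0522
clock: 19.32
position: [0.4498, 0.217, 0.1626]
ee_rot: [0.586, 0.393, 0.588, -0.395]
contact_force: [0.7, -0.5, -0.5]
width: 0.0519
clock: 19.82
position: [0.447, 0.3301, 0.1626]
ee_rot: [0.587, 0.393, 0.588, -0.396]
contact_force: [-0.0, -0.4, -0.3]
width: 0.0524
large rim pts 0
medium rim ctr 0.4491 0.3346 r 19.8 375 body fit (array([0.4477, 0.3338]), 255, 0.0009)
small rim ctr 0.4411 0.0741 r 22.9 270 body fit (array([0.4403, 0.0711]), 1081, 0.0005)
tiny rim ctr 0.4221 0.2131 r 10.3 55 body fit (array([0.4078, 0.2098]), 215, 0.0003)
held: ctr-TCP mm [ 2.4 -6.2] r 34.3 mean-TCP [3.3 1.9] underside-TCPz mm -9.8 tilt [-0.3 -0.3] 7743
shift cm [ 8.84  0.11 -0.25] turn deg [-0.   0.1  0.1] | dist 8.8
pos [0.4476 0.3294 0.1634] jaw -67.8 tilt 0.15 F [ 0.2 -0.4 -0.8] w 0.0518 t 19.93 q [ 0.51  0.3   1.65 -0.    1.2   1.69]
```

View pics/w7.png

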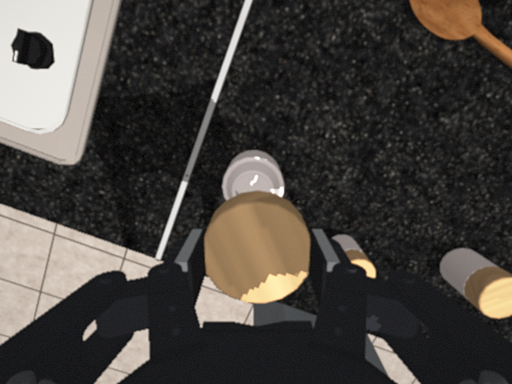

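The medium pot is at wrist pixel (253,180), about (0.448, 0.3335), so I'll shift about 4 mm and lower.

```bash
python3 -m crank '[[2,0.2,-0.4,0,0,0,4],[6,0.2,-0.4,0,0,0,4],[8.4,0.2,-0.4,0,0,0,4],[8.4,0.2,-0.4,0,0,0,4],[8.4,0.2,-0.4,0,0,0,4]]' 40
python3 - <<'E'
from h import *
held(.0285); go(.448,.3338,.060)
E
python3 -m crank '[[0.8,0,0,0,0,0,4],[1.3,0,0,0,0,0,4],[1.7,0,0,0,0,0,4],[1.8,0,0,0,0,0,4],[1.8,0,0,0,0,0,4]]' 40
python3 - <<'E'
from h import *
held(.0285); go(.448,.3338,.060)
E
```

```text
clock: 20.55
position: [0.4494, 0.335, 0.0813]
ee_rot: [0.587, 0.395, 0.586, -0.394]
contact_force: [0.1, 0.4, -0.7]
width: 0.0518
held: ctr-TCP mm [-0.1 -1. ] r 28.4 mean-TCP [3.6 1.6] underside-TCPz mm -9.7 tilt [-0.3  0. ] 7716
shift cm [ 2.16 -0.21  0.08] turn deg [-0.  -0.  -0.1] | dist 2.2
pos [0.4496 0.3353 0.0816] jaw -67.8 tilt 0.14 F [ 0.5 -0.3 -0.3] w 0.0522 t 20.6 q [ 0.52  0.38  1.76 -0.    1.    1.7 ]
clock: 21.22
position: [0.4484, 0.3355, 0.0622]
ee_rot: [0.587, 0.394, 0.587, -0.394]
contact_force: [-0.2, 0.0, -1.1]
width: 0.0522
held: ctr-TCP mm [-0.  -0.6] r 28.3 mean-TCP [3.8 2.1] underside-TCPz mm -9.5 tilt [-0.4 -0.1] 7649
shift cm [ 0.23 -0.11  0.14] turn deg [ 0.  0. -0.] | dist 0.3
pos [0.4485 0.3355 0.0623] jaw -67.8 tilt 0.01 F [-0.2 -0.2  0.2] w 0.052 t 21.27 q [ 0.52  0.4   1.78 -0.    0.96  1.7 ]
```

```bash
python3 -m crank '[[0.15,-0.1,0.1,0,0,0,4],[0.15,-0.1,0.1,0,0,0,7],[0.15,-0.1,0.1,0,0,0,8],[0.15,-0.1,0.1,0,0,0,8],[-2,-0.1,0.1,0,0,0,8]]' 40
python3 -m crank '[[-5,0,0,0,0,0,8.5],[-9,0,0,0,0,0,8.5],[-9,0,0,0,0,0,8.5],[-9,0,0,0,0,0,8.5]]' 40
python3 - <<'E'
from h import *
im=eyes.get_image("wrist");cv2.imwrite("pics/w8.png",im["color"])
for k in["medium","small","tiny"]:seated(k,im=im)
go(.4646,-.359,.17)
E
```

```text
clock: 21.9
position: [0.4466, 0.3334, 0.0811]
ee_rot: [0.586, 0.393, 0.588, -0.396]
contact_force: [-0.4, 0.3, 0.6]
width: 0.0799
clock: 22.4
position: [0.4474, 0.3339, 0.1718]
ee_rot: [0.587, 0.394, 0.587, -0.395]
contact_force: [0.4, -0.3, -0.6]
width: 0.0849
medium cap top z 0.0729 want 0.07300000000000001 ctr 0.4478 0.3335 r 28.5 slope deg [-0.5 -0.2] cap side (array([0.4475, 0.3333]), 131, 0.0001) pot side (array([0.4477, 0.3339]), 239, 0.0001)
small cap top z 0.0674 want 0.068 ctr 0.4414 0.0735 r 23.1 slope deg [-2.  -4.3] cap side (array([0.4408, 0.0722]), 468, 0.0006) pot side (array([0.4403, 0.0711]), 997, 0.0005)
tiny cap top z 0.0604 want 0.063 ctr 0.402 0.2218 r 9.8 slope deg [ -5.7 -20.4] cap side (array([0.4083, 0.2097]), 91, 0.0003) pot side (array([0.408 , 0.2096]), 291, 0.0004)
shift cm [  0.19 -24.56  64.78] turn deg [-0.   0.   0.1] | dist 69.3
pos [0.447  0.3336 0.171 ] jaw -67.8 tilt 0.15 F [-0.6 -0.5 -0.5] w 0.0851 t 22.45 q [ 0.52  0.29  1.64 -0.    1.21  1.7 ]
```

The medium cap is seated, with its top at 0.0729 against 0.073. In this view the tiny cap is partly hidden by a finger, so its numbers don't count. Next, the large cap.

```bash
python3 -m crank '[[0,-2,5.4,0,0,0,8.5],[0,-4.1,10.8,0,0,0,8.5],[0,-6.1,16.2,0,0,0,8.5],[0,-8.2,21.6,0,0,0,8.5],[0,-10.2,27,0,0,0,8.5]]' 40
python3 -m crank '[[0,-2,5.4,0,0,0,8.5],[0,-4.1,10.8,0,0,0,8.5],[0,-6.1,16.2,0,0,0,8.5],[0,-8.2,21.6,0,0,0,8.5],[0,-10.2,27,0,0,0,8.5]]' 40
python3 -m crank '[[0,-2,5.4,0,0,0,8.5],[0,-4.1,10.8,0,0,0,8.5],[0,-4.1,10.8,0,0,0,8.5],[0,-4.1,10.8,0,0,0,8.5]]' 40
python3 - <<'E'
from h import *
pile(1); go(.4646,-.359,.006)
E
```

```text
clock: 23.08
position: [0.4544, 0.0439, 0.1708]
ee_rot: [0.586, 0.394, 0.588, -0.395]
contact_force: [1.0, -0.7, 0.1]
width: 0.085
clock: 23.7
position: [0.4622, -0.2443, 0.1706]
ee_rot: [0.586, 0.395, 0.588, -0.394]
contact_force: [1.0, 0.3, 0.2]
width: 0.0852
clock: 24.2
position: [0.4652, -0.3574, 0.1705]
ee_rot: [0.585, 0.395, 0.588, -0.394]
contact_force: [0.1, 0.8, -0.3]
width: 0.0851
lid large (array([ 0.4646, -0.3591]), 71, 0.0001)
shift cm [16.49 -0.14  0.23] turn deg [ 0.  -0.2  0.1] | dist 16.5
pos [ 0.4654 -0.3569  0.1709] jaw -67.8 tilt 0.21 F [-0.4  0.7 -0.4] w 0.0851 t 24.25 q [-0.77  0.33  1.57  0.    1.24  0.41]
```

```bash
python3 -m crank '[[5,-0.1,0.1,0,0,0,8.5],[10,-0.1,0.1,0,0,0,8.5],[13,-0.1,0.1,0,0,0,8.5],[13,-0.1,0.1,0,0,0,8.5],[13,-0.1,0.1,0,0,0,8.5]]' 40
python3 - <<'E'
from h import *
pile(1); go(.4646,-.359,.006)
E
```

```text
clock: 24.88
position: [0.4665, -0.3594, 0.0436]
ee_rot: [0.588, 0.394, 0.587, -0.394]
contact_force: [-0.0, -0.4, 0.5]
width: 0.0849
lid large (array([ 0.4645, -0.3593]), 342, 0.0002)
shift cm [ 3.8  -0.17 -0.18] turn deg [ 0.   0.2 -0.1] | dist 3.8
pos [ 0.4667 -0.3599  0.044 ] jaw -67.7 tilt 0.18 F [ 0.3 -0.2  0.5] w 0.0849 t 24.93 q [-0.77  0.45  1.74  0.    0.95  0.41]
```

```bash
python3 -m crank '[[1.5,-0.1,-0.1,0,0,0,8.5],[3,-0.1,-0.1,0,0,0,8.5],[3.6,-0.1,-0.1,0,0,0,8.5],[3.6,-0.1,-0.1,0,0,0,8.5]]' 40
python3 -m crank '[[0,0,0,0,0,0,7],[0,0,0,0,0,0,5],[0,0,0,0,0,0,5],[0,0,0,0,0,0,5],[0,0,0,0,0,0,5]]' 40
python3 -m crank '[[-0.5,0,0,0,0,0,5],[-2,0,0,0,0,0,5],[-7,0,0,0,0,0,5],[-13,0,0,0,0,0,5],[-16,0,0,0,0,0,5]]' 40
python3 -m crank '[[0,0,0,0,0,0,5],[0,0,0,0,0,0,5]]' 40
python3 - <<'E'
from h import *
held(.034);go(.4738,-.0600,.17)
E
```

```text
clock: 25.42
position: [0.4638, -0.3588, 0.0054]
ee_rot: [0.586, 0.394, 0.588, -0.394]
contact_force: [1.5, -0.2, 0.0]
width: 0.0853
clock: 26.05
position: [0.4647, -0.3596, 0.0071]
ee_rot: [0.587, 0.394, 0.586, -0.394]
contact_force: [-1.7, 0.3, 5.3]
width: 0.0628
clock: 26.68
position: [0.4654, -0.3602, 0.1708]
ee_rot: [0.589, 0.394, 0.585, -0.395]
contact_force: [-0.7, -0.6, -2.0]
width: 0.0629
clock: 26.92
position: [0.4636, -0.3584, 0.1655]
ee_rot: [0.586, 0.394, 0.588, -0.394]
contact_force: [-1.2, 0.8, -1.4]
width: 0.0633
held: ctr-TCP mm [ 1.  -0.4] r 34.0 mean-TCP [5.6 3.4] underside-TCPz mm -6.5 tilt [-0.2  0. ] 10719
shift cm [ -0.46  12.25 -27.21] turn deg [ 0.  -0.2  0.1] | dist 29.8
pos [ 0.4633 -0.3582  0.1648] jaw -67.8 tilt 0.19 F [ 0.1  0.2 -1.7] w 0.0627 t 26.98 q [-0.78  0.34  1.59 -0.    1.22  0.41]
```

```bash
python3 -m crank '[[0,2.5,-5.4,0,0,0,5],[0,4.9,-10.9,0,0,0,5],[0,7.4,-16.3,0,0,0,5],[0,9.8,-21.8,0,0,0,5],[0,12.2,-27.2,0,0,0,5]]' 40
python3 -m crank '[[0,0,0,0,0,0,5],[0,0,0,0,0,0,5]]' 40
python3 - <<'E'
from h import *
im=eyes.get_image("wrist");cv2.imwrite("pics/w9.png",im["color"]);potlook(cloud(im)); held(.034); go(.4735,-.06,.063)
E
```

```text
clock: 27.6
position: [0.4731, -0.0591, 0.1646]
ee_rot: [0.586, 0.394, 0.588, -0.395]
contact_force: [1.3, 0.2, -1.2]
width: 0.0633
clock: 27.85
position: [0.4739, -0.0613, 0.1652]
ee_rot: [0.587, 0.393, 0.588, -0.394]
contact_force: [0.8, -0.9, -0.1]
width: 0.0628
large rim ctr 0.4792 -0.0587 r 24.8 370 body fit (array([ 0.4735, -0.0611]), 290, 0.0026)
medium rim pts 0
small rim ctr 0.4428 0.0702 r 22.7 164 body fit (array([0.4401, 0.0716]), 623, 0.0003)
tiny rim pts 0
held: ctr-TCP mm [ 0.7 -0.1] r 33.8 mean-TCP [5.2 3.9] underside-TCPz mm -7.3 tilt [-0.2 -0.1] 10739
shift cm [10.26  0.03 -0.25] turn deg [ 0.  -0.   0.1] | dist 10.3
pos [ 0.4742 -0.0624  0.1656] jaw -67.9 tilt 0.07 F [ 0.6 -0.7 -0.4] w 0.0631 t 27.95 q [-0.28  0.18  1.81 -0.    1.15  0.91]
```

View pics/w9.png

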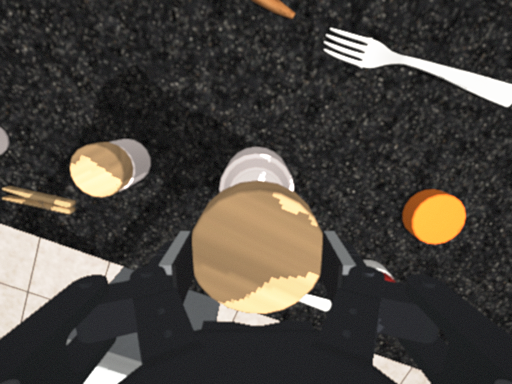

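The large pot is at wrist pixel (257,178), and the earlier unobstructed fix of (0.4738, -0.060) is the one I'm using. Lowering.

```bash
python3 -m crank '[[2,0,-0.2,0,0,0,5],[6,0,-0.2,0,0,0,5],[8.2,0,-0.2,0,0,0,5],[8.2,0,-0.2,0,0,0,5],[8.2,0,-0.2,0,0,0,5]]' 40
python3 - <<'E'
from h import *
held(.034); go(.4735,-.06,.063)
E
python3 -m crank '[[0.8,0,0,0,0,0,5],[1.3,0,0,0,0,0,5],[1.6,0,0,0,0,0,5],[1.7,0,0,0,0,0,5],[1.7,0,0,0,0,0,5]]' 40
python3 - <<'E'
from h import *
held(.034); go(.4735,-.06,.063)
E
```

```text
clock: 28.58
position: [0.4744, -0.0605, 0.0849]
ee_rot: [0.587, 0.395, 0.586, -0.395]
contact_force: [1.0, -0.6, -1.6]
width: 0.0632
held: ctr-TCP mm [ 0.4 -0.4] r 34.0 mean-TCP [5.  3.4] underside-TCPz mm -7.5 tilt [-0.1 -0.1] 10760
shift cm [ 2.22 -0.1  -0.08] turn deg [ 0.   0.1 -0.1] | dist 2.2
pos [ 0.4746 -0.0603  0.0852] jaw -67.9 tilt 0.12 F [ 0.9 -0.3 -0.5] w 0.0633 t 28.62 q [-0.27  0.27  1.93 -0.    0.95  0.91]
clock: 29.25
position: [0.4736, -0.0593, 0.0673]
ee_rot: [0.587, 0.394, 0.587, -0.394]
contact_force: [-1.0, 0.8, -1.7]
width: 0.0632
held: ctr-TCP mm [ 0.6 -0.3] r 33.9 mean-TCP [5.2 3.6] underside-TCPz mm -7.2 tilt [-0.2 -0.1] 10764
shift cm [ 0.43 -0.04  0.05] turn deg [ 0.  0. -0.] | dist 0.4
pos [ 0.4737 -0.0593  0.0673] jaw -67.8 tilt 0.01 F [-1.   0.3 -0.9] w 0.063 t 29.3 q [-0.27  0.29  1.95 -0.    0.9   0.91]
```

Underside is at 0.060, so another 4 mm down before release.

```bash
python3 -m crank '[[0.2,0,0,0,0,0,5],[0.4,0,0,0,0,0,5],[0.4,0,0,0,0,0,5]]' 40
python3 -m crank '[[0,0,0,0,0,0,7.5],[0,0,0,0,0,0,8.5],[0,0,0,0,0,0,8.5],[0,0,0,0,0,0,8.5],[-2,0,0,0,0,0,8.5]]' 40
python3 -m crank '[[-5,0,0,0,0,0,8.5],[-10,0,0,0,0,0,8.5],[-10,0,0,0,0,0,8.5],[-10,0,0,0,0,0,8.5]]' 40
python3 - <<'E'
from h import *
im=eyes.get_image("wrist");cv2.imwrite("pics/w10.png",im["color"])
for k in["large","small"]:seated(k,im=im)
go(.35,-.2,.25)
E
```

```text
clock: 29.68
position: [0.4737, -0.0598, 0.0634]
ee_rot: [0.587, 0.394, 0.587, -0.394]
contact_force: [0.5, -2.3, 0.1]
width: 0.0629
clock: 30.3
position: [0.4723, -0.059, 0.0823]
ee_rot: [0.586, 0.394, 0.588, -0.395]
contact_force: [0.4, -0.1, -0.1]
width: 0.0851
clock: 30.8
position: [0.473, -0.0591, 0.1829]
ee_rot: [0.587, 0.394, 0.587, -0.394]
contact_force: [0.5, -0.5, -0.5]
width: 0.0851
large cap top z 0.0781 want 0.078 ctr 0.4742 -0.0604 r 33.9 slope deg [-0.6 -0.7] cap side (array([ 0.4738, -0.0606]), 108, 0.0001) pot side (array([ 0.4736, -0.061 ]), 232, 0.0001)
small cap top z 0.0679 want 0.068 ctr 0.441 0.0718 r 23.0 slope deg [-1.6  1.8] cap side (array([0.4406, 0.0727]), 308, 0.0003) pot side (array([0.4401, 0.0716]), 513, 0.0003)
shift cm [ -6.76 -16.69   8.41] turn deg [ 0.  -0.1  0.1] | dist 19.9
pos [ 0.4726 -0.059   0.1822] jaw -67.8 tilt 0.14 F [ 0.2 -0.4 -0.7] w 0.0852 t 30.85 q [-0.27  0.16  1.78 -0.    1.2   0.91]
```

View pics/w10.png

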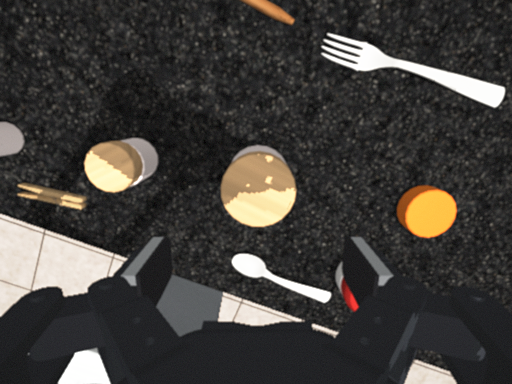

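The large cap is seated: top at 0.0781 against 0.078. I'll rise and do one last check over all the pots and the timer.

```bash
python3 -m crank '[[-4,0,-3,0,0,0,8.5],[-8,0,-6,0,0,0,8.5],[-11,0,-10,0,0,0,8.5],[-11,0,-14,0,0,0,8.5],[-11,0,-14,0,0,0,8.5]]' 40
python3 -m crank '[[0,0,0,0,0,0,8.5],[0,0,0,0,0,0,8.5]]'
python3 - <<'E'
from h import *
for n in["wrist","side","scene"]:
    im=eyes.get_image(n);cv2.imwrite(f"pics/{n}11.png",im["color"]);print(n)
    for k in POTS:
        try: seated(k,im=im)
        except Exception as e: print(k,e)
    print("timer",fit(cloud(im),(.4012,-.2282),.008,.019,.031))
E
```

```text
clock: 31.48
position: [0.4189, 0.0721, 0.2921]
ee_rot: [0.587, 0.393, 0.589, -0.394]
contact_force: [-0.5, -0.4, -0.1]
width: 0.0848
clock: 31.72
position: [0.4208, 0.0694, 0.2923]
ee_rot: [0.586, 0.394, 0.587, -0.395]
contact_force: [-0.1, 0.2, -0.8]
width: 0.085
wrist
large cap top z 0.0779 want 0.078 ctr 0.4742 -0.06 r 34.1 slope deg [-0.3 -1.2] cap side (array([ 0.4742, -0.0605]), 172, 0.0002) pot side (array([ 0.474, -0.061]), 406, 0.0002)
medium cap top z 0.073 want 0.07300000000000001 ctr 0.4485 0.3333 r 28.9 slope deg [-0.4  1.9] cap side (array([0.4478, 0.334 ]), 343, 0.0004) pot side (array([0.4479, 0.3345]), 670, 0.0004)
small cap top z 0.0678 want 0.068 ctr 0.4411 0.0728 r 22.8 slope deg [-0.2 -0.2] cap side (array([0.4408, 0.0725]), 18, 0.0001) pot side (array([0.4402, 0.0715]), 27, 0.0001)
tiny cap top z 0.0628 want 0.063 ctr 0.4087 0.21 r 17.4 slope deg [-1.8  2.3] cap side (array([0.4081, 0.2105]), 93, 0.0003) pot side (array([0.408 , 0.2104]), 143, 0.0002)
timer (array([ 0.403 , -0.2285]), 168, 0.0005)
side
large cap top z 0.0769 want 0.078 ctr 0.4714 -0.0613 r 35.1
[... 767 characters left out ...]
slope deg [0.5 1. ] cap side (array([ 0.4743, -0.0615]), 77, 0.0014) pot side (array([ 0.4741, -0.0622]), 208, 0.0014)
medium cap top z 0.0718 want 0.07300000000000001 ctr 0.4466 0.3275 r 29.1 slope deg [2.8 2.9] cap side (array([0.4481, 0.3322]), 44, 0.0034) pot side (array([0.4484, 0.332 ]), 115, 0.0021)
small cap top z 0.0669 want 0.068 ctr 0.4404 0.0682 r 23.5 slope deg [0.1 1.7] cap side (array([0.4409, 0.0715]), 45, 0.0014) pot side (array([0.4408, 0.0695]), 95, 0.0016)
tiny cap top z 0.0616 want 0.063 ctr 0.4074 0.2044 r 18.7 slope deg [-0.4  2.2] cap side (array([0.4089, 0.2085]), 32, 0.0023) pot side (array([0.4074, 0.2084]), 59, 0.0013)
timer (array([ 0.4028, -0.2301]), 52, 0.0009)
```

View pics/wrist11.png

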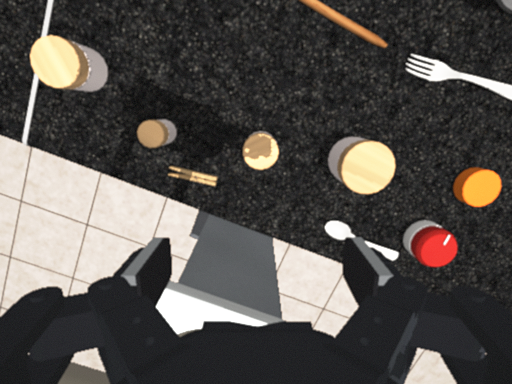

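View pics/side11.png

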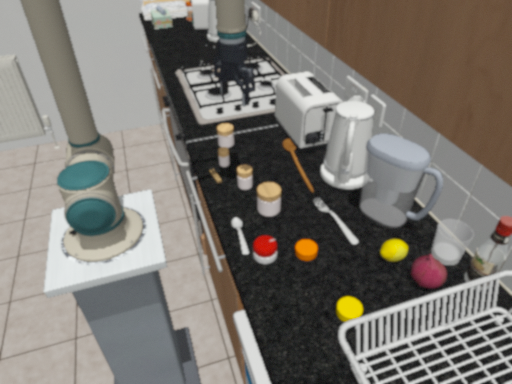

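All four caps are on their pots in the side view, at pixels (225,135), (224,157), (245,177) and (268,198). The timer and decoys are unmoved, and the arm is clear. Handing in.

```bash
python3 -c "
from rig import manip
print(manip.sign_off())"
```

```text
the job is handed in; nothing more can be done
None
```

All four caps are on their own pots, and I handed the job in at about 32 s of the 115 s allowed. I took the pile apart from the top, placing tiny, small, medium and then large. Sign-off reports no verdict, so these are my own last checks.

| Cap | Top height, wrist camera (m) | Wanted (m) |
|---|---|---|
| large | 0.0779 | 0.078 |
| medium | 0.0730 | 0.073 |
| small | 0.0678 | 0.068 |
| tiny | 0.0628 | 0.063 |

- **Centring:** each cap is within about 1.2 mm of its pot's centre by the wrist camera. The small one is the farthest off.
- **Things left alone:** the pots and timer show no shift beyond about 2 mm, within the spread between cameras. The orange and yellow look-alikes look unmoved.
- **Robot:** the gripper is open and well clear of everything. The highest contact force I read was about 7 N, taken only at the ends of moves.

**Disagreements:** the side and scene cameras read the cap tops 0.3–2.2 mm lower than the wrist camera. The tilt readings vary from 0 to 4° depending on the view. They are mixed with edge points at grazing angles, and the straight-down view of the small cap gave only 0.2°. I trusted the wrist camera, which has much the smaller fit error. I did not confirm the tilt of the other three caps from straight above at the end.

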